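Make up two beading kits

TASK

Make up the two beading kits from the stock on the table, every compartment holding one thing, standing upright on its floor: first complete the red box with the red bead jar and the blue spool (either way round), then the blue box with the yellow bead jar in the middle compartment and the orange spool and the metal needle tin at the two ends (either way round). Set the things down rather than dropping them, leave the green jar, the black spool and the wooden pot standing where they are, and let go of everything at the end.

Things in the scene. Friction and masses are not known exactly. Their poses are not given: they have to be found in the camera images.
- red_box: Low open red-painted wooden kit box with a pale wooden floor, fixed to the table, 155 mm long (its x) by 80 mm wide (its y), 14 mm high. Two square compartments in a row along its x, each 70 x 70 mm inside, between walls 5 mm thick and 14 mm high; inner floor 4 mm above the table. Compartment centres at x = -37.5 and +37.5 mm, y = 0. Origin: centre of its underside (on the table, z = 0); z up.
- blue_box: Low open blue-painted wooden kit box with a pale wooden floor, fixed to the table, 230 mm long (its x) by 80 mm wide (its y), 14 mm high. Three square compartments in a row along its x, each 70 x 70 mm inside, between walls 5 mm thick and 14 mm high; inner floor 4 mm above the table. Compartment centres at x = -75, 0 (the middle one) and +75 mm, y = 0. Origin: centre of its underside (on the table, z = 0); z up.
- red_jar: Sealed glass jar of red beads with a red screw lid (seen from above: a red disc), standing upright, 44 mm diameter, 62 mm high (lid 43 mm diameter, the top 14 mm), about 0.12 kg. Belongs in the red box. Origin: centre of its underside; z up.
- blue_spool: Full spool of blue thread standing upright, 58 mm high; hard thread winding 40 mm diameter from 6 to 52 mm height, pale wooden end discs 34 mm diameter with a round label in blue on top; about 0.05 kg. Belongs in the red box. Origin: centre of its underside; z up.
- yellow_jar: Sealed glass jar of yellow beads with a yellow screw lid (seen from above: a yellow disc), standing upright, 44 mm diameter, 62 mm high (lid 43 mm diameter, the top 14 mm), about 0.12 kg. Belongs in the middle of the blue box. Origin: centre of its underside; z up.
- orange_spool: Full spool of orange thread standing upright, 58 mm high; hard thread winding 40 mm diameter from 6 to 52 mm height, pale wooden end discs 34 mm diameter with a round label in orange on top; about 0.05 kg. Belongs in an end of the blue box. Origin: centre of its underside; z up.
- needle_tin: Plain rectangular closed metal needle tin, silver-grey, 52 mm (its x) by 36 mm (its y), 40 mm high, about 0.08 kg. Belongs in an end of the blue box, lid up; it fits at any yaw. Origin: centre of its underside; z up.
- green_jar: Sealed glass jar of green beads with a green screw lid (seen from above: a green disc), standing upright, 44 mm diameter, 62 mm high (lid 43 mm diameter, the top 14 mm), about 0.12 kg. Not wanted: stays where it is. Origin: centre of its underside; z up.
- black_spool: Full spool of black thread standing upright, 58 mm high; hard thread winding 40 mm diameter from 6 to 52 mm height, pale wooden end discs 34 mm diameter with a round label in black on top; about 0.05 kg. Not wanted: stays where it is. Origin: centre of its underside; z up.
- wood_pot: Round brown wooden pot with a lighter wooden lid and a small brass knob, 50 mm diameter, 40 mm high (48 mm with the knob). Not wanted: stays where it is. Origin: centre of its underside; z up.
Mind the look-alikes: they are no part of the job. Several things look just like the red_jar: the one meant starts farthest to the robot's right.

How it is judged:
By the outcome, as a careful person would: the job done as asked, in the order asked, and still so for the second after the job is handed in, with the robot touching nothing.
It also fails if it takes over 134 s, if anything falls off the work surface, if the arm or the gripper's body presses on something with over 40 N, if the wrist force passes 120 N, or if a joint passes its speed limit or range.

ROBOT

A 7-joint arm with a two-finger parallel gripper is mounted at the origin on the work surface. World frame = base frame: x ahead of the robot, y to its left, z up, the work surface at z = 0. Lengths are in m, angles in rad, forces in N, time in s.
With the tool pointing down it reaches from about 0.4 to 0.875 m from the base axis. Payload 19.3 kg.
Tool frame: the origin (TCP) lies between the finger pads; the fingertips stand 17 mm ahead of it and the grasp point (between the pads) lies 2 mm behind it; z points along the fingers, x is the direction in which the jaws open and shut, and the axes are right-handed (so a half turn about z gives the same grasp; the last joint's range is limited). The gripper opens to 85 mm and grips with 20 to 120 N. Pads are 22 mm wide; open, the fingers measure 114 mm over their backs; the gripper's body (76 mm by 85 mm) begins 54 mm behind the grasp point. The pads swing forward as they close: fully open they stand 13 mm farther back than shut.
Start: joints at [-1.299, 0.521, -0.036, 1.599, 0.021, 1.021, -0.113], TCP at [0.21, 0.589, 0.248] pointing down, gripper open.
Joint ranges: [-2.91, 2.91], [-0.3, 2.13], [-1.5, 1.42], [0.17, 2.43], [-1.26, 4.41], [0.16, 1.93], [-2.52, 2.52]. Speed limits (rad/s): [1.89, 1.89, 2.39, 2.39, 3.01, 3.01, 3.01].

INTERFACE

Orientations are given as [roll, pitch, yaw] about the fixed x, y, z axes, in that order (R = Rz(yaw) Ry(pitch) Rx(roll)).
In Python, from workcell import bot gives the robot as it stands. The module is installed in compiled form; this text tells all that it offers.
- The arm moves only by the tool arm_command, never from a script. Its argument "targets" is a list of rows, each a list of 6 numbers: the shift along the tool's x, y, z in mm, then the turn, a rotation vector about the tool's x, y, z in degrees. In form: [[x, y, z, wx, wy, wz], ...]. A call has 1 to 8 rows; each row shifts and turns the pose as measured when the row begins, along the tool's axes as they then stand; what a row does not reach is not made up. A row lasts 1/10 s, in which the tool goes at most 50 mm and 8.59 degrees, less where a joint would pass 70% of its speed; a pose out of reach is approached as far as the arm can. A call is refused whole if a number of a shift passes 50 or a number of a turn 8.59, either way. A call with a gripper value outside its range is refused whole. "grip" is the opening in per cent of the stroke, from 0 (shut) to 100 (fully open), set as the call begins (left out, the last holds). The fingers move at their own pace and stop on an object; "grip_force" is the grip in N (left out, the last holds). Time passes only in rows, so rows that do not move let the fingers close. It gives the time, the measured TCP pose, the force and the opening at its end, in the units of the state.
- bot.observe(): the state, without advancing time (a new reading comes with each control period).
- bot.grab_frame(name): name is "scene" or "side" or "wrist"; returns a dict with "color" (420x560x3 uint8, red, green, blue), "depth" (420x560 float32, m along the optical axis (not along the pixel's ray), 0 where there is no reading), "fov_y" (degrees; the focal length in pixels is half the picture's height over the tangent of half this angle, whatever the lens; pixels are square), "cx", "cy" (the principal point, pixels), "R" (3x3) and "t" (3): a world point X has camera coordinates R X + t; the wrist camera has in their place "hand_eye" (4x4, takes a point from camera to tool coordinates, whose origin is the TCP and whose axes are the tool frame's). Camera axes: x right, y down, z forward; pixel columns grow to the right and rows downward; lengths in m; the calibration is good to about 2 mm. A picture is of the moment at which its call begins: read the wrist's pose just before it.
- bot.job_done(): hands the job in, once; it reports no verdict.
The state is a dict: "clock": time; "qpos": joint angles; "qd": joint speeds; "joint_efforts": joint torques, N m; "position": TCP position; "tool_rot": TCP orientation; "force": force on the tool from outside, world axes, zero at the start; "moment": the same for the moment, N m; "grip_width": finger opening in m.
Only numpy, scipy, OpenCV 4.12 (cv2) and the standard library are available. Lean on these libraries where they do the work, as an engineer would, in place of code of your own. Each camera call takes 0.05 s, during which the arm holds its last target. There are 200 camera calls.

## Working session

There is one attempt and no reset: what is moved stays moved. The work goes in short steps, Python scripts to look and compute and a tool call to move; the robot and the scene stay as the last step left them, time stands still between calls to the robot, and variables do not carry over. Pictures are saved under pics/ and viewed, about 12 in all and at most 16, crops included, and the job is handed in when it is done.

Besides the shell and the picture viewer there is one more tool, called after ">>>" in YAML: its name, and indented under it one key for each argument. arm_command: Moves the arm, as the interface text tells. Its arguments: {"type":"object","properties":{"targets":{"type":"array"},"grip":{"type":"number"},"grip_force":{"type":"number"}},"required":["targets"]}

```bash
mkdir -p pics; cat > h.py <<'E'
import numpy as np, cv2
from workcell import bot
from scipy.spatial.transform import Rotation as Ro
def grab(n):
    s=bot.observe(); f=bot.grab_frame(n); d=f["depth"]; h,w=d.shape
    F=h/2/np.tan(np.radians(f["fov_y"])/2)
    v,u=np.mgrid[:h,:w]
    P=np.stack([(u-f["cx"])/F*d,(v-f["cy"])/F*d,d],-1)
    if n=="wrist":
        T=np.array(f["hand_eye"]); P=P@T[:3,:3].T+T[:3,3]
        R=Ro.from_euler('xyz',s["tool_rot"]).as_matrix(); P=P@R.T+np.array(s["position"])
    else:
        P=(P-np.array(f["t"]))@np.array(f["R"])
    P[d==0]=np.nan
    return f["color"],P,s
def save(n,c): cv2.imwrite("pics/"+n,cv2.cvtColor(c,cv2.COLOR_RGB2BGR))
E
python3 - <<'E'
from h import *
for n in ("scene","side","wrist"):
    c,P,s=grab(n); np.savez(n+".npz",c=c,P=P); save(n+"0.png",c)
print(s)
E
```

```text
{'clock': 0.1, 'qpos': array([-1.29918879,  0.52190077, -0.03628464,  1.59993546,  0.02120337,
        1.02111117, -0.11280236]), 'qd': array([ 1.95444515e-03, -2.18737514e-03, -9.82564964e-04, -1.79181995e-03,
       -1.97253183e-03, -7.98113770e-05, -4.15977442e-04]), 'joint_efforts': array([ 5.36743988e-03, -9.28477192e+01,  1.98541626e+00, -3.70530224e+01,
        1.83677726e-02,  5.38002103e-03, -2.84780054e-05]), 'position': array([0.20945572, 0.58856333, 0.24782275]), 'tool_rot': array([3.14150058e+00, 9.65579055e-04, 1.22893979e+00]), 'force': array([-0.46574634, -0.25298305,  0.39882173]), 'moment': array([-0.06614821, -0.04640074,  0.02687102]), 'grip_width': 0.08534349596225552}
```

View pics/scene0.png

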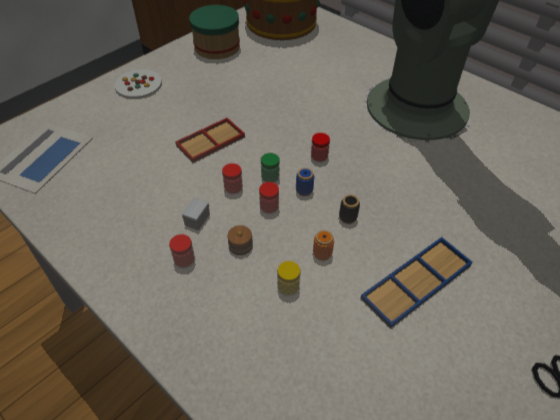

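View pics/side0.png

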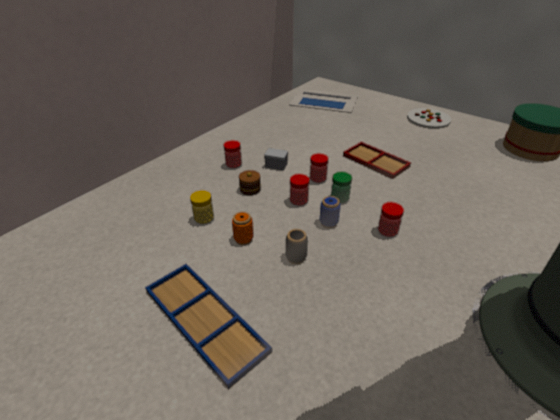

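Scene view: four red-lidded jars, at (320,140), (232,172), (269,190) and (181,243). The boxes are at (210,139) red and (417,280) blue. I'll get world coordinates to find which jar has the lowest y.

```bash
python3 - <<'E'
from h import *
D=np.load("scene.npz");P=D["P"];c=D["c"]
S=np.load("side.npz");Q=S["P"]
# top-down orthographic from scene: colour height map
def ortho(P,c):
    ok=np.isfinite(P[...,2])
    x,y,z=P[ok].T; col=c[ok]
    o=np.argsort(z); 
    im=np.zeros((600,600,3),np.uint8)
    print(x.min(),x.max(),y.min(),y.max())
ortho(P,c)
# clusters between z .03 and .07
from scipy import ndimage as nd
for nm,P,c in(("scene",P,c),("side",Q,S["c"])):
    z=P[...,2]; r=np.hypot(P[...,0],P[...,1])
    m=(z>.028)&(z<.075)&(r>.2)&(r<1.0)
    l,n=nd.label(m)
    for i in range(1,n+1):
        k=l==i
        if k.sum()<60: continue
        zt=np.percentile(z[k],97); t=k&(z>zt-.006)
        p=P[t]; v,u=np.nonzero(k)
        print(nm,int(u.mean()),int(v.mean()),k.sum(),"top mid",((p.min(0)+p.max(0))/2).round(3),"ext",np.ptp(p,axis=0).round(3),c[t].mean(0).astype(int))
for nm,P,c in(("scene",D["P"],D["c"]),("side",Q,S["c"])):
    C=c.astype(int);z=P[...,2]
    for b,m in(("red",(C[...,0]>C[...,1]*2)&(C[...,0]>60)&(z>.007)&(z<.02)),("blue",(C[...,2]>C[...,0]*1.8)&(z>.007)&(z<.02))):
        l,n=nd.label(m); 
        for i in np.argsort(-np.bincount(l.ravel())[1:])[:1]+1:
            p=P[l==i][:,:2]; r=cv2.minAreaRect((p*1000).astype(np.float32)); print(nm,b,r)
E
```

```text
-1.3571683780291839 1.265353130770684 -1.907017685698632 0.6184650075239395
scene 281 20 934 top mid [-0.052 -0.545  0.072] ext [0.195 0.177 0.007] [36 25 18]
scene 215 40 666 top mid [ 0.187 -0.598  0.071] ext [0.111 0.101 0.007] [49 41 27]
scene 320 142 366 top mid [ 0.337 -0.063  0.062] ext [0.044 0.043 0.008] [136  23  21]
scene 269 163 393 top mid [ 0.47  -0.101  0.062] ext [0.044 0.044 0.007] [39 93 51]
scene 231 174 411 top mid [ 0.553 -0.138  0.063] ext [0.043 0.045 0.008] [136  41  36]
scene 304 177 327 top mid [ 0.446 -0.015  0.059] ext [0.036 0.035 0.008] [74 75 88]
scene 268 193 440 top mid [ 0.54  -0.039  0.064] ext [0.041 0.045 0.01 ] [135  37  31]
scene 349 205 366 top mid [0.442 0.108 0.059] ext [0.035 0.034 0.008] [77 65 50]
scene 195 209 407 top mid [ 0.672 -0.126  0.041] ext [0.059 0.05  0.008] [130 132 130]
scene 239 235 443 top mid [ 0.656 -0.006  0.045] ext [0.048 0.048 0.011] [105  76  50]
scene 323 241 402 top mid [0.555 0.129 0.058] ext [0.034 0.035 0.007] [130  87  47]
scene 181 247 538 top mid [ 0.76  -0.063  0.062] ext [0.042 0.045 0.008] [138  46  41]
sce
[... 827 characters left out ...]
] [71 67 78]
side 391 214 553 top mid [ 0.335 -0.063  0.061] ext [0.041 0.044 0.007] [133  15  12]
side 242 223 456 top mid [0.553 0.129 0.057] ext [0.034 0.035 0.006] [126  75  31]
side 296 241 500 top mid [0.441 0.106 0.058] ext [0.034 0.034 0.007] [84 71 56]
scene red ((451.7329406738281, -294.4376525878906), (81.52461242675781, 94.39927673339844), 80.90481567382812)
scene blue ((479.38531494140625, 307.373779296875), (78.98225402832031, 229.88986206054688), 80.5708236694336)
side red ((458.3023376464844, -295.668212890625), (80.14796447753906, 54.29001998901367), 85.43472290039062)
side blue ((484.9039611816406, 305.27685546875), (79.01073455810547, 210.73390197753906), 80.6949234008789)
```

View pics/wrist0.png

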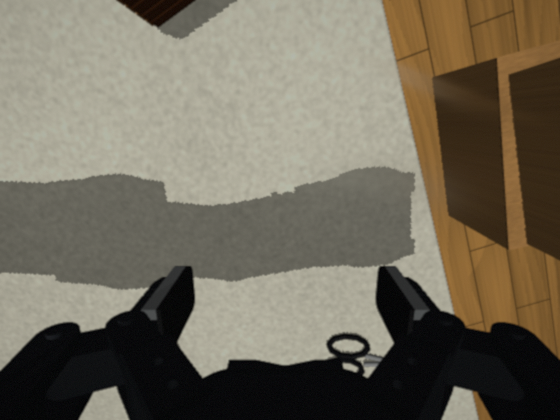

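Jar candidates in scene pixels, with world y:
- (320,142): y=-0.063
- (232,174): y=-0.138
- (269,193): y=-0.039
- (181,247): y=-0.063

The robot's right is -y, so (232,174) at about (0.553,-0.138) is the one meant. Next I'll confirm it in a crop and refine the boxes and the tin yaw.

```bash
python3 - <<'E'
from h import *
A=[np.load("scene.npz"),np.load("side.npz")]
c=A[0]["c"]; save("crop.png",cv2.resize(c[110:270,160:340],None,fx=4,fy=3.7,interpolation=cv2.INTER_CUBIC)[:600,:720])
for D in A:
    P=D["P"];z=P[...,2]
    for nm,x,y,r,lo,hi in(("red",.455,-.295,.13,.008,.02),("blue",.482,.306,.16,.008,.02),("tin",.671,-.126,.05,.032,.05)):
        m=(np.hypot(P[...,0]-x,P[...,1]-y)<r)&(z>lo)&(z<hi)
        p=P[m][:,:2]; print(nm,len(p),cv2.minAreaRect((p*1000).astype(np.float32)), (np.percentile(p,1,axis=0)+np.percentile(p,99,axis=0))/2)
E
```

```text
red 548 ((479.57208251953125, -299.9730529785156), (86.91675567626953, 157.13882446289062), 81.66144561767578) [ 0.48053826 -0.29906392]
blue 1304 ((477.42681884765625, 305.94842529296875), (82.19547271728516, 233.8159942626953), 80.43444061279297) [0.47916038 0.30676799]
tin 375 ((671.04931640625, -125.84429168701172), (54.32964324951172, 36.726383209228516), 20.818532943725586) [ 0.67253935 -0.12494345]
red 551 ((478.10943603515625, -300.6496276855469), (84.44572448730469, 156.16404724121094), 81.58354949951172) [ 0.47790265 -0.29946582]
blue 2037 ((476.5827331542969, 305.57269287109375), (80.90978240966797, 232.16033935546875), 80.50856018066406) [0.47511932 0.30705806]
tin 217 ((669.2886962890625, -126.05887603759766), (52.34515380859375, 41.46123504638672), 17.861173629760742) [ 0.66774637 -0.1254009 ]
```

View pics/crop.png

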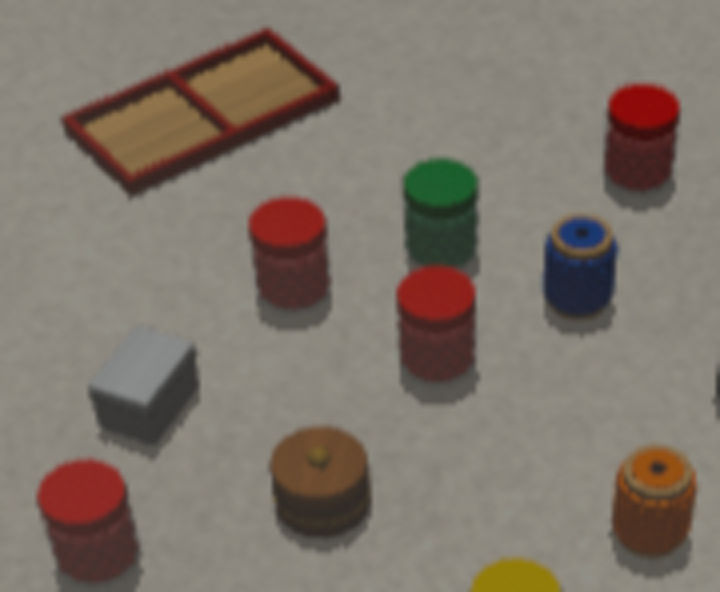

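Crop: the jar meant is at crop (288,250), standing alone between the green jar and the tin, and it's nearest the red box side. I'll start moving, with the jaws at a constant yaw of about 81° (box y).

```bash
cat > to.py <<'E'
import sys; from h import *
s=bot.observe(); R=Ro.from_euler('xyz',s["tool_rot"]).as_matrix(); p=np.array(s["position"])
print(p.round(4),"yaw",np.degrees(s["tool_rot"]).round(2),"w",round(s["grip_width"],4),"t",s["clock"],"F",s["force"].round(1))
for a in sys.argv[1:]:
    q=np.array([float(v) for v in a.split(",")]); print(a,"tool d mm",(R.T@(q-p)*1000).round(1)); p=q
E
echo ok
```

```text
ok
```

>>> arm_command:
  targets:
    - [-30, 0, 0, 0, 0, -5.3]
    - [-45, 0, 0, 0, 0, -5.3]
  grip: 85
  grip_force: 25

```text
clock: 0.35
position: [0.1879, 0.518, 0.2463]
tool_rot: [-3.141, 0.001, 1.419]
force: [0.7, 0.4, 0.4]
grip_width: 0.0726
```

```bash
python3 to.py .553,-.1385,.16 .553,-.1385,.036
```

```text
[0.1879 0.518  0.2463] yaw [-1.7998e+02  5.0000e-02  8.1280e+01] w 0.0726 t 0.35 F [0.7 0.4 0.4]
.553,-.1385,.16 tool d mm [-593.6  460.4   86.6]
.553,-.1385,.036 tool d mm [1.00e-01 0.00e+00 1.24e+02]
```

>>> arm_command:
  targets:
    - [-37, 28.8, 0, 0, 0, 0]
    - [-37, 28.8, 0, 0, 0, 0]
    - [-37, 28.8, 0, 0, 0, 0]
    - [-37, 28.8, 0, 0, 0, 0]
    - [-37, 28.8, 0, 0, 0, 0]
    - [-37, 28.8, 0, 0, 0, 0]
    - [-37, 28.8, 0, 0, 0, 0]
    - [-37, 28.8, 0, 0, 0, 0]

```text
clock: 1.15
position: [0.3732, 0.179, 0.2461]
tool_rot: [-3.14, 0.0, 1.432]
force: [0.9, -0.3, -0.4]
grip_width: 0.0725
```

>>> arm_command:
  targets:
    - [-37, 28.8, 5, 0, 0, 0]
    - [-37, 28.8, 10, 0, 0, 0]
    - [-37, 28.8, 10, 0, 0, 0]
    - [-37, 28.8, 10, 0, 0, 0]
    - [-37, 28.8, 10, 0, 0, 0]
    - [-37, 28.8, 10, 0, 0, 0]
    - [-30, 20, 10, 0, 0, 0]
    - [0, 0, 0, 0, 0, 0]

```text
clock: 1.95
position: [0.5353, -0.1156, 0.1787]
tool_rot: [3.139, 0.0, 1.427]
force: [-0.5, -0.2, -0.5]
grip_width: 0.0722
```

```bash
python3 to.py .553,-.1385,.16 .553,-.1385,.036
```

```text
[ 0.5353 -0.1156  0.1787] yaw [1.7988e+02 3.0000e-02 8.1780e+01] w 0.0722 t 1.95 F [-0.5 -0.2 -0.5]
.553,-.1385,.16 tool d mm [-20.1  20.7  18.8]
.553,-.1385,.036 tool d mm [ 1.00e-01 -3.00e-01  1.24e+02]
```

>>> arm_command:
  targets:
    - [-20, 20.7, 10, 0, 0, 0]
    - [0, 0, 0, 0, 0, 0]

```text
clock: 2.15
position: [0.5532, -0.1399, 0.1678]
tool_rot: [3.141, 0.0, 1.426]
force: [-1.8, 0.5, 0.6]
grip_width: 0.0726
```

```bash
cat > w.py <<'E'
import sys; from h import *
from scipy import ndimage as nd
# wrist view: centres of the tops (z between args 3,4) near x,y
c,P,s=grab("wrist"); x,y,lo,hi=map(float,sys.argv[1:5]); z=P[...,2]
m=(np.hypot(P[...,0]-x,P[...,1]-y)<.045)&(z>lo)&(z<hi)
p=P[m]; print(len(p),cv2.minAreaRect((p[:,:2]*1000).astype(np.float32)),np.median(p[:,2])) if len(p)>20 else print(len(p))
if len(sys.argv)>5: save(sys.argv[5],c)
E
python3 w.py .553 -.1385 .055 .07 w1.png; python3 to.py .553,-.1385,.036
```

```text
2241 ((553.0548706054688, -139.2872772216797), (42.13554763793945, 41.95330047607422), 43.11249542236328) 0.06170576425622962
[ 0.5526 -0.138   0.1682] yaw [ 1.7997e+02 -4.0000e-02  8.1770e+01] w 0.0728 t 2.2 F [ 0.1  0.8 -0.2]
.553,-.1385,.036 tool d mm [ -0.5   0.4 132.2]
```

View pics/w1.png

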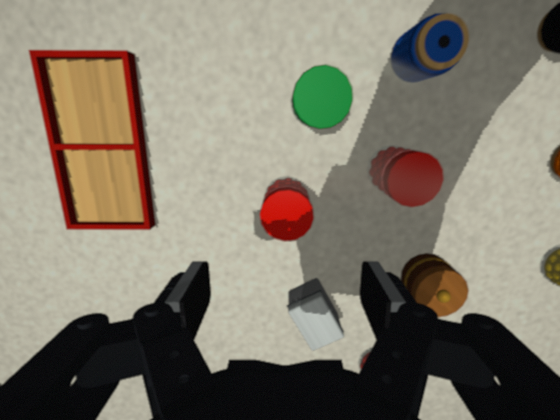

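The wrist view puts the jar at (287,213), and the measured centre (0.553,-0.139) agrees. Descending to grip.

>>> arm_command:
  targets:
    - [-1, 0, 40, 0, 0, 0]
    - [0, 0, 40, 0, 0, 0]
    - [0, 0, 35, 0, 0, 0]
    - [0, 0, 14, 0, 0, 0]
    - [0, 0, 3, 0, 0, 0]

```text
clock: 2.7
position: [0.5535, -0.1345, 0.035]
tool_rot: [3.137, -0.003, 1.431]
force: [-0.5, -0.7, 0.7]
grip_width: 0.0726
```

>>> arm_command:
  targets:
    - [0, 0, 0, 0, 0, 0]
    - [0, 0, 0, 0, 0, 0]
    - [0, 0, 0, 0, 0, 0]
    - [0, 0, 0, 0, 0, 0]
    - [0, 0, 0, 0, 0, 0]
    - [0, 0, 0, 0, 0, 0]
  grip: 30

```text
clock: 3.3
position: [0.556, -0.1342, 0.0404]
tool_rot: [3.131, -0.003, 1.432]
force: [0.1, -0.3, -1.6]
grip_width: 0.0432
```

```bash
python3 to.py
```

```text
[ 0.556  -0.1342  0.0404] yaw [179.39  -0.18  82.03] w 0.0432 t 3.3 F [ 0.1 -0.3 -1.6]
```

>>> arm_command:
  targets:
    - [0, 0, -15, 0, 0, 0]
    - [0, 0, -35, 0, 0, 0]
    - [0, 0, -30, 0.3, 0, 0]
    - [0, 0, 0, 0.3, 0, 0]

```text
clock: 3.7
position: [0.5544, -0.1346, 0.1255]
tool_rot: [-3.14, -0.003, 1.431]
force: [0.1, 0.1, -0.8]
grip_width: 0.0434
```

```bash
python3 to.py .516,-.3055,.12 .516,-.3055,.044; python3 w.py .553 -.1385 .08 .17 w2.png
```

```text
[ 0.5544 -0.1346  0.1255] yaw [-179.93   -0.18   81.98] w 0.0434 t 3.7 F [ 0.1  0.1 -0.8]
.516,-.3055,.12 tool d mm [-174.6  -14.2    5. ]
.516,-.3055,.044 tool d mm [-0.2  0.1 76. ]
21621 ((553.7996215820312, -138.48345947265625), (89.89950561523438, 43.330257415771484), 88.79450225830078) 0.15004445078148676
```

View pics/w2.png

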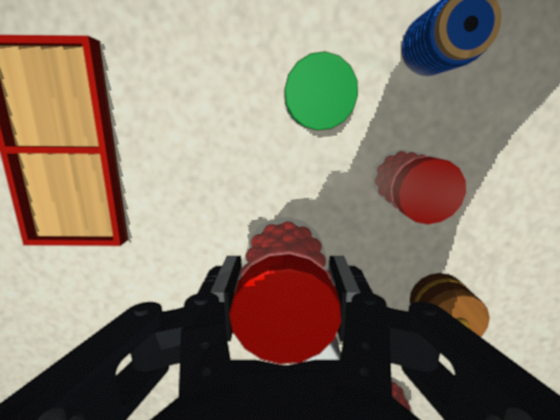

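The jar is held upright, with its underside about 37 mm below the TCP. Carrying it to the far red compartment.

>>> arm_command:
  targets:
    - [-30, -3, 0, 0, 0, 0]
    - [-40, -3, 0, 0, 0, 0]
    - [-40, -3, 0, 0, 0, 0]
    - [-40, -3, 0, 0, 0, 0]
    - [-20, -2, 0, 0, 0, 0]
    - [0, 0, 0, 0, 0, 0]
    - [0, 0, 0, 0, 0, 0]

```text
clock: 4.45
position: [0.5137, -0.3044, 0.1209]
tool_rot: [-3.135, -0.005, 1.434]
force: [-0.7, 1.0, -1.4]
grip_width: 0.0434
```

```bash
python3 to.py .516,-.3055,.06 .516,-.3055,.0415
```

```text
[ 0.5137 -0.3044  0.1209] yaw [-179.61   -0.31   82.18] w 0.0434 t 4.45 F [-0.7  1.  -1.4]
.516,-.3055,.06 tool d mm [-1.1  2.8 60.9]
.516,-.3055,.0415 tool d mm [-0.1  0.1 18.5]
```

>>> arm_command:
  targets:
    - [-1, 2, 25, -0.4, 0, 0]
    - [0, 0.5, 25, 0, 0, 0]
    - [0, 0, 8, 0, 0, 0]
    - [0, 0, 0, 0, 0, 0]

```text
clock: 4.85
position: [0.5175, -0.3012, 0.0612]
tool_rot: [3.141, -0.007, 1.439]
force: [-0.6, 0.6, -1.0]
grip_width: 0.043
```

```bash
python3 to.py .516,-.3055,.0415
```

```text
[ 0.5175 -0.3012  0.0612] yaw [179.97  -0.41  82.42] w 0.043 t 4.85 F [-0.6  0.6 -1. ]
.516,-.3055,.0415 tool d mm [-4.6 -1.  19.7]
```

>>> arm_command:
  targets:
    - [-3, -1, 8, 0, 0.3, 0.5]
    - [-2, 0, 6, 0, 0, 0]
    - [0, 0, 3, 0, 0, 0]
    - [0, 0, 2, 0, 0, 0]

```text
clock: 5.25
position: [0.5172, -0.3057, 0.0431]
tool_rot: [3.139, -0.012, 1.43]
force: [0.2, 0.2, -1.6]
grip_width: 0.0433
```

```bash
python3 to.py .516,-.3055,.0415
```

```text
[ 0.5172 -0.3057  0.0431] yaw [179.84  -0.7   81.96] w 0.0433 t 5.25 F [ 0.2  0.2 -1.6]
.516,-.3055,.0415 tool d mm [ 0.  -1.2  1.6]
```

>>> arm_command:
  targets:
    - [0, 0, 1.5, 0, -0.7, 0]
    - [0, 0, 1, 0, 0, 0]
    - [0, 0, 0, 0, 0, 0]

```text
clock: 5.55
position: [0.5174, -0.3058, 0.0414]
tool_rot: [3.138, 0.001, 1.43]
force: [0.1, -0.7, -1.9]
grip_width: 0.0434
```

```bash
python3 to.py .516,-.3055,.0415
```

```text
[ 0.5174 -0.3058  0.0414] yaw [1.7979e+02 8.0000e-02 8.1950e+01] w 0.0434 t 5.55 F [ 0.1 -0.7 -1.9]
.516,-.3055,.0415 tool d mm [ 0.1 -1.5 -0.1]
```

No contact yet. Small steps down.

>>> arm_command:
  targets:
    - [0, 0, 1.5, 0, 0, 0]
    - [0, 0, 1.5, 0, 0, 0]

```text
clock: 5.75
position: [0.5177, -0.3061, 0.0408]
tool_rot: [3.137, 0.002, 1.43]
force: [-11.6, 6.6, 37.8]
grip_width: 0.0431
```

>>> arm_command:
  targets:
    - [0, 0, 1.5, 0, 0, 0]
    - [0, 0, 1, 0, 0, 0]

```text
clock: 5.95
position: [0.5176, -0.306, 0.041]
tool_rot: [3.136, 0.002, 1.429]
force: [-4.8, 2.5, 12.6]
grip_width: 0.043
```

Contact with the floor. Releasing, then going up.

>>> arm_command:
  targets:
    - [0, 0, -0.5, 0, 0, 0]
    - [0, 0, 0, 0, 0, 0]
    - [0, 0, 0, 0, 0, 0]
    - [0, 0, 0, 0, 0, 0]
  grip: 80

```text
clock: 6.35
position: [0.5182, -0.306, 0.0421]
tool_rot: [3.135, 0.003, 1.43]
force: [0.5, -0.1, 0.1]
grip_width: 0.0681
```

>>> arm_command:
  targets:
    - [0, 0, -15, 0, 0, 0]
    - [0, 0, -40, 0, 0, 0]
    - [0, 0, -45, 0, 0, 0]
    - [0, 0, -20, 0, 0, 0]

```text
clock: 6.75
position: [0.5158, -0.3049, 0.1655]
tool_rot: [3.141, 0.001, 1.43]
force: [0.0, -1.2, 0.3]
grip_width: 0.0685
```

```bash
python3 to.py .446,-.0155,.165; python3 w.py .516 -.3055 .05 .08
```

```text
[ 0.5158 -0.3049  0.1655] yaw [1.7995e+02 7.0000e-02 8.1910e+01] w 0.0685 t 6.75 F [ 0.  -1.2  0.3]
.446,-.0155,.165 tool d mm [ 2.767e+02 -1.099e+02  1.000e-01]
2476 ((517.0, -306.1903076171875), (42.3436164855957, 42.553653717041016), 88.72476959228516) 0.06561340520241787
```

The jar stands with its top at 0.066. Next, the blue spool.

>>> arm_command:
  targets:
    - [30, -12, 0, 0, 0, 0]
    - [41, -16, 0, 0, 0, 0]
    - [41, -16, 0, 0, 0, 0]
    - [41, -16, 0, 0, 0, 0]
    - [41, -16, 0, 0, 0, 0]
    - [41, -16, 0, 0, 0, 0]
    - [35, -15, 0, 0, 0, 0]
    - [0, 0, 0, 0, 0, 0]

```text
clock: 7.6
position: [0.4467, -0.0148, 0.1731]
tool_rot: [3.128, 0.003, 1.426]
force: [0.1, -0.8, 0.3]
grip_width: 0.0684
```

```bash
python3 w.py .446 -.0155 .052 .066; python3 to.py .446,-.0155,.034 
```

```text
1412 ((445.6656799316406, -16.71328353881836), (35.67655563354492, 35.545711517333984), 36.2064323425293) 0.05806876560231954
[ 0.4473 -0.0168  0.1732] yaw [179.19   0.18  81.63] w 0.068 t 7.65 F [0.4 0.7 0.1]
.446,-.0155,.034 tool d mm [  1.5  -3.5 139.2]
```

>>> arm_command:
  targets:
    - [0, -1.5, 30, 0.8, 0, 0]
    - [0, 0, 45, 0, 0, 0]
    - [-1, 0, 25, 0, 0, 0]
    - [0, 0, 0, 0, 0, 0]

```text
clock: 8.05
position: [0.4493, -0.0204, 0.0733]
tool_rot: [3.135, 0.002, 1.423]
force: [0.2, 0.1, 1.8]
grip_width: 0.0684
```

```bash
python3 to.py .4457,-.0167,.034 
```

```text
[ 0.4493 -0.0204  0.0733] yaw [1.796e+02 1.200e-01 8.151e+01] w 0.0684 t 8.05 F [0.2 0.1 1.8]
.4457,-.0167,.034 tool d mm [ 3.2 -4.3 39.3]
```

>>> arm_command:
  targets:
    - [3, -4, 18, 0.4, 0, 0]
    - [0, 0, 16, 0, 0, 0]
    - [0, 0, 4, 0, 0, 0]

```text
clock: 8.35
position: [0.4478, -0.0194, 0.0376]
tool_rot: [3.139, 0.002, 1.419]
force: [0.4, -0.8, 0.5]
grip_width: 0.0681
```

```bash
python3 to.py .4457,-.0167,.034 
```

```text
[ 0.4478 -0.0194  0.0376] yaw [1.7984e+02 1.3000e-01 8.1290e+01] w 0.0681 t 8.35 F [ 0.4 -0.8  0.5]
.4457,-.0167,.034 tool d mm [ 2.4 -2.5  3.6]
```

>>> arm_command:
  targets:
    - [2, -2, 4, 0, 0, 0]
    - [0, 0, 0, 0, 0, 0]
    - [0, 0, 0, 0, 0, 0]
    - [0, 0, 0, 0, 0, 0]
    - [0, 0, 0, 0, 0, 0]
    - [0, 0, 0, 0, 0, 0]
  grip: 25

```text
clock: 8.95
position: [0.4481, -0.0179, 0.0374]
tool_rot: [3.134, 0.002, 1.417]
force: [0.6, -0.9, 0.1]
grip_width: 0.0393
```

>>> arm_command:
  targets:
    - [0, 0, -15, 0, 0, 0]
    - [0, 0, -35, 0, 0, 0]
    - [0, 0, -35, 0, 0, 0]
    - [0, 0, 0, 0, 0, 0]

```text
clock: 9.35
position: [0.4469, -0.0178, 0.1249]
tool_rot: [3.137, 0.002, 1.417]
force: [-0.1, -0.8, -0.8]
grip_width: 0.0394
```

```bash
python3 to.py .442,-.2945,.12; python3 - <<'E'
from h import *
c,P,s=grab("wrist"); p=np.array(s["position"]);d=np.hypot(P[...,0]-p[0],P[...,1]-p[1]); k=(d<.012)&(P[...,2]>.05); print(np.median(P[k],axis=0),k.sum(), c[k].mean(0))
E
```

```text
[ 0.4469 -0.0178  0.1249] yaw [1.7972e+02 1.2000e-01 8.1190e+01] w 0.0394 t 9.35 F [-0.1 -0.8 -0.8]
.442,-.2945,.12 tool d mm [-274.1   37.5    5.6]
[ 0.43788832 -0.01680372  0.18197434] 5544 [13.31421356 27.80122655 50.78535354]
```

Held (width 39 mm). Carrying it to the near red compartment.

>>> arm_command:
  targets:
    - [-30, 4, 0, 0, 0, 0]
    - [-42, 5.5, 0, 0, 0, 0]
    - [-42, 5.5, 0, 0, 0, 0]
    - [-42, 5.5, 0, 0, 0, 0]
    - [-42, 5.5, 0, 0, 0, 0]
    - [-42, 6, 0, 0, 0, 0]
    - [-32, 5, 0, 0, 0, 0]
    - [0, 0, 0, 0, 0, 0]

```text
clock: 10.2
position: [0.4397, -0.3005, 0.1173]
tool_rot: [-3.139, 0.0, 1.424]
force: [0.4, 1.1, 0.0]
grip_width: 0.0393
```

```bash
python3 to.py .442,-.2945,.06
```

```text
[ 0.4397 -0.3005  0.1173] yaw [-1.7984e+02  2.0000e-02  8.1580e+01] w 0.0393 t 10.2 F [0.4 1.1 0. ]
.442,-.2945,.06 tool d mm [ 6.3  1.5 57.3]
```

>>> arm_command:
  targets:
    - [6, 1, 20, -0.2, 0, 0]
    - [0, 0, 25, 0, 0, 0]
    - [0, 0, 9, 0, 0, 0]
    - [0, 0, 0, 0, 0, 0]

```text
clock: 10.6
position: [0.44, -0.2945, 0.0586]
tool_rot: [-3.139, -0.001, 1.421]
force: [-0.3, -0.0, -0.2]
grip_width: 0.0393
```

```bash
python3 to.py .442,-.2945,.041
```

```text
[ 0.44   -0.2945  0.0586] yaw [-1.7986e+02 -8.0000e-02  8.1440e+01] w 0.0393 t 10.6 F [-0.3 -0.  -0.2]
.442,-.2945,.041 tool d mm [ 0.3  2.1 17.6]
```

>>> arm_command:
  targets:
    - [0, 2, 8, 0, 0, 0]
    - [0, 0, 6, 0, 0, 0]
    - [0, 0, 2, 0, 0, 0]
    - [0, 0, 0, 0, 0, 0]

```text
clock: 11.0
position: [0.4429, -0.2945, 0.0426]
tool_rot: [-3.14, -0.001, 1.422]
force: [1.0, 0.0, -0.3]
grip_width: 0.0394
```

>>> arm_command:
  targets:
    - [0, 0, 1.5, 0, 0, 0]
    - [0, 0, 0.5, 0, 0, 0]

```text
clock: 11.2
position: [0.4432, -0.2947, 0.0411]
tool_rot: [-3.141, -0.001, 1.422]
force: [0.4, -0.0, -0.7]
grip_width: 0.0389
```

>>> arm_command:
  targets:
    - [0, 0, 1, 0, 0, 0]
    - [0, 0, 1, 0, 0, 0]

```text
clock: 11.4
position: [0.4434, -0.2948, 0.0394]
tool_rot: [3.141, -0.001, 1.422]
force: [0.2, -0.3, 0.1]
grip_width: 0.0394
```

>>> arm_command:
  targets:
    - [0, 0, 1, 0, 0, 0]
    - [0, 0, 0.5, 0, 0, 0]

```text
clock: 11.6
position: [0.4435, -0.2949, 0.0393]
tool_rot: [3.141, -0.001, 1.422]
force: [-3.2, 2.7, 12.4]
grip_width: 0.0397
```

Contact. Releasing.

>>> arm_command:
  targets:
    - [0, 0, 0, 0, 0, 0]
    - [0, 0, 0, 0, 0, 0]
    - [0, 0, 0, 0, 0, 0]
    - [0, 0, 0, 0, 0, 0]
  grip: 80

```text
clock: 12.0
position: [0.4435, -0.295, 0.0395]
tool_rot: [3.14, -0.001, 1.422]
force: [0.2, -0.4, -0.1]
grip_width: 0.068
```

>>> arm_command:
  targets:
    - [0, 0, -15, 0, 0, 0]
    - [0, 0, -40, 0, 0, 0]
    - [0, 0, -45, 0, 0, 0]
    - [0, 0, -20, 0, 0, 0]

```text
clock: 12.4
position: [0.4417, -0.2944, 0.1634]
tool_rot: [-3.137, -0.003, 1.421]
force: [1.2, 0.1, -0.4]
grip_width: 0.0682
```

```bash
python3 w.py .442 -.2945 .05 .08 w3.png;python3 w.py .516 -.3055 .064 .08; python3 to.py .554,.129,.165
```

```text
1885 ((441.37091064453125, -294.08306884765625), (39.094364166259766, 36.67931365966797), 52.5396614074707) 0.06181238859802414
1781 ((517.11669921875, -305.9541931152344), (42.22831344604492, 41.86431884765625), 43.959815979003906) 0.0656410265949867
[ 0.4423 -0.2945  0.1631] yaw [-1.7986e+02 -1.2000e-01  8.1450e+01] w 0.0682 t 12.5 F [ 0.  -1.2  0.2]
.554,.129,.165 tool d mm [435.4  47.5  -1.1]
```

View pics/w3.png

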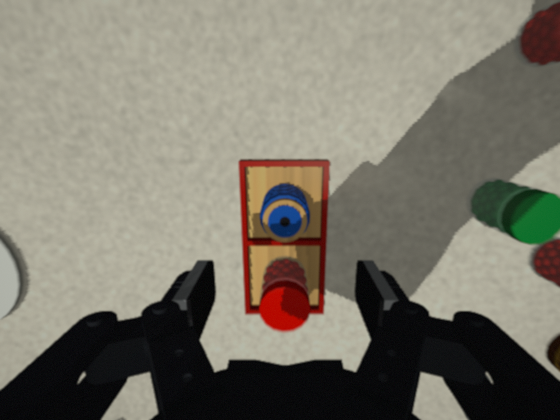

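The red box is complete: spool at (285,215) and jar at (285,300), both upright in their compartments. Next, the orange spool.

>>> arm_command:
  targets:
    - [30, 4, 0, 0, 0, 0]
    - [44, 5, 0, 0, 0, 0]
    - [44, 5, 0, 0, 0, 0]
    - [44, 5, 0, 0, 0, 0]
    - [44, 5, 0, 0, 0, 0]
    - [44, 5, 0, 0, 0, 0]
    - [44, 5, 0, 0, 0, 0]
    - [44, 5, 0, 0, 0, 0]

```text
clock: 13.3
position: [0.5322, 0.0391, 0.1662]
tool_rot: [-3.141, 0.001, 1.41]
force: [0.3, -0.4, 0.4]
grip_width: 0.0685
```

>>> arm_command:
  targets:
    - [44, 5, 0, 0, 0, 0]
    - [30, 3, 0, 0, 0, 0]
    - [10, 0, 0, 0, 0, 0]
    - [0, 0, 0, 0, 0, 0]

```text
clock: 13.7
position: [0.5531, 0.1309, 0.1661]
tool_rot: [-3.14, -0.001, 1.418]
force: [-0.2, -0.4, 0.6]
grip_width: 0.0685
```

```bash
python3 w.py .554 .129 .052 .066; python3 to.py .554,.129,.165 
```

```text
1462 ((554.1531982421875, 127.37359619140625), (34.864139556884766, 34.864437103271484), 27.650035858154297) 0.05812892173097653
[0.5531 0.1299 0.1661] yaw [-1.7988e+02 -2.0000e-02  8.1180e+01] w 0.0687 t 13.75 F [-0.6  0.8 -1. ]
.554,.129,.165 tool d mm [-0.8  1.   1.1]
```

>>> arm_command:
  targets:
    - [-2, 1, 30, 0, 0, 0]
    - [0, 0, 45, 0, 0, 0]
    - [0, 0, 20, 0, 0, 0]
    - [0, 0, 0, 0, 0, 0]

```text
clock: 14.15
position: [0.554, 0.1204, 0.0702]
tool_rot: [3.141, 0.001, 1.41]
force: [0.0, 0.1, 0.5]
grip_width: 0.0683
```

```bash
python3 to.py .554,.1275,.034 
```

```text
[0.554  0.1204 0.0702] yaw [1.7995e+02 6.0000e-02 8.0780e+01] w 0.0683 t 14.15 F [0.  0.1 0.5]
.554,.1275,.034 tool d mm [ 7.1 -1.2 36.1]
```

>>> arm_command:
  targets:
    - [7, -1, 12, 0, 0, 0]
    - [2, 0, 16, 0, 0, 0]
    - [0, 0, 8, 0, 0, 0]

```text
clock: 14.45
position: [0.556, 0.1278, 0.0349]
tool_rot: [3.137, 0.0, 1.406]
force: [0.8, -0.1, 0.2]
grip_width: 0.0684
```

>>> arm_command:
  targets:
    - [0, 0, 0, 0, 0, 0]
    - [0, 0, 0, 0, 0, 0]
    - [0, 0, 0, 0, 0, 0]
    - [0, 0, 0, 0, 0, 0]
    - [0, 0, 0, 0, 0, 0]
    - [0, 0, 0, 0, 0, 0]
  grip: 25

```text
clock: 15.05
position: [0.5565, 0.1279, 0.0356]
tool_rot: [3.136, -0.0, 1.407]
force: [0.0, 0.8, -1.1]
grip_width: 0.0393
```

>>> arm_command:
  targets:
    - [0, 0, -15, 0, 0, 0]
    - [0, 0, -35, 0, 0, 0]
    - [0, 0, -35, 0, 0, 0]
    - [0, 0, 0, 0, 0, 0]

```text
clock: 15.45
position: [0.5558, 0.1276, 0.126]
tool_rot: [3.137, 0.0, 1.406]
force: [0.8, 0.8, -1.2]
grip_width: 0.0392
```

```bash
python3 to.py .551,.2936,.12 
```

```text
[0.5558 0.1276 0.126 ] yaw [1.7974e+02 1.0000e-02 8.0570e+01] w 0.0392 t 15.45 F [ 0.8  0.8 -1.2]
.551,.2936,.12 tool d mm [163.  -31.9   5.9]
```

Held. Target TCP z is about 0.0395, possibly 0.037–0.039 at contact.

>>> arm_command:
  targets:
    - [30, -6, 0, 0, 0, 0]
    - [42, -8, 0, 0, 0, 0]
    - [42, -8, 0, 0, 0, 0]
    - [35, -7, 0, 0, 0, 0]
    - [12, -2, 0, 0, 0, 0]
    - [0, 0, 0, 0, 0, 0]

```text
clock: 16.05
position: [0.5522, 0.2962, 0.131]
tool_rot: [3.133, -0.003, 1.403]
force: [-0.2, -1.0, 0.2]
grip_width: 0.0393
```

```bash
python3 to.py .551,.2936,.06 
```

```text
[0.5522 0.2962 0.131 ] yaw [ 1.795e+02 -1.500e-01  8.037e+01] w 0.0393 t 16.05 F [-0.2 -1.   0.2]
.551,.2936,.06 tool d mm [-3.  -1.4 71. ]
```

>>> arm_command:
  targets:
    - [-2, -1, 25, 0.5, 0, 0]
    - [0, 0, 30, 0, 0, 0]
    - [0, 0, 14, 0, 0, 0]
    - [0, 0, 0, 0, 0, 0]

```text
clock: 16.45
position: [0.5525, 0.29, 0.062]
tool_rot: [3.14, -0.002, 1.4]
force: [-1.2, -0.4, -0.4]
grip_width: 0.0396
```

```bash
python3 to.py .551,.2936,.041 
```

```text
[0.5525 0.29   0.062 ] yaw [ 1.799e+02 -1.100e-01  8.020e+01] w 0.0396 t 16.45 F [-1.2 -0.4 -0.4]
.551,.2936,.041 tool d mm [ 3.3 -2.1 21. ]
```

>>> arm_command:
  targets:
    - [3, -1.5, 10, 0, 0, 0]
    - [1, 0, 7, 0, 0, 0]
    - [0, 0, 3, 0, 0, 0]
    - [0, 0, 1, 0, 0, 0]

```text
clock: 16.85
position: [0.5533, 0.2936, 0.0422]
tool_rot: [3.137, -0.003, 1.398]
force: [0.0, -0.6, -0.6]
grip_width: 0.0393
```

>>> arm_command:
  targets:
    - [0, 0, 1, 0, 0, 0]
    - [0, 0, 0.5, 0, 0, 0]

```text
clock: 17.05
position: [0.5536, 0.2938, 0.0412]
tool_rot: [3.137, -0.004, 1.398]
force: [-0.1, -0.1, -0.0]
grip_width: 0.0393
```

>>> arm_command:
  targets:
    - [0, 0, 1, 0, 0, 0]
    - [0, 0, 1, 0, 0, 0]

```text
clock: 17.25
position: [0.5538, 0.294, 0.0396]
tool_rot: [3.136, -0.004, 1.398]
force: [0.0, 0.4, -0.4]
grip_width: 0.0396
```

>>> arm_command:
  targets:
    - [0, 0, 0.7, 0, 0, 0]
    - [0, 0, 0.7, 0, 0, 0]

```text
clock: 17.45
position: [0.5539, 0.2941, 0.0383]
tool_rot: [3.136, -0.005, 1.398]
force: [-2.2, -1.1, 13.6]
grip_width: 0.0395
```

Contact. Releasing.

>>> arm_command:
  targets:
    - [0, 0, 0, 0, 0, 0]
    - [0, 0, 0, 0, 0, 0]
    - [0, 0, 0, 0, 0, 0]
    - [0, 0, 0, 0, 0, 0]
  grip: 80

```text
clock: 17.85
position: [0.554, 0.294, 0.0383]
tool_rot: [3.136, -0.005, 1.398]
force: [-0.3, -1.1, 0.4]
grip_width: 0.0684
```

>>> arm_command:
  targets:
    - [0, 0, -15, 0, 0, 0]
    - [0, 0, -40, 0, 0, 0]
    - [0, 0, -45, 0, 0, 0]
    - [0, 0, -20, 0, 0, 0]

```text
clock: 18.25
position: [0.5518, 0.2926, 0.162]
tool_rot: [3.14, -0.001, 1.398]
force: [0.8, -0.7, -0.6]
grip_width: 0.0686
```

```bash
python3 w.py .551 .2936 .055 .08; python3 to.py .6615,.1325,.165
```

```text
1705 ((551.7823486328125, 294.8045959472656), (37.7054328918457, 36.031341552734375), 62.126220703125) 0.061975983404260596
[0.5526 0.293  0.1643] yaw [ 1.7978e+02 -1.7000e-01  8.0090e+01] w 0.0685 t 18.3 F [2.4 1.5 3.2]
.6615,.1325,.165 tool d mm [-139.4  134.9   -0.7]
```

>>> arm_command:
  targets:
    - [-25, 24, 0, 0, 0, 0]
    - [-32, 31, 0, 0, 0, 0]
    - [-32, 31, 0, 0, 0, 0]
    - [-31, 30, 0, 0, 0, 0]
    - [-18, 18, 0, 0, 0, 0]
    - [0, 0, 0, 0, 0, 0]

```text
clock: 18.9
position: [0.6652, 0.1302, 0.1725]
tool_rot: [3.132, -0.008, 1.402]
force: [-0.8, 0.2, 0.8]
grip_width: 0.0684
```

```bash
python3 w.py .6615 .1325 .055 .07; python3 to.py .6615,.1325,.165 
```

```text
2195 ((661.9364013671875, 131.5245361328125), (41.973716735839844, 42.028621673583984), 5.191356658935547) 0.061719788056771405
[0.6644 0.1318 0.1725] yaw [179.46  -0.49  80.39] w 0.0682 t 18.95 F [ 0.  -0.5  0.1]
.6615,.1325,.165 tool d mm [ 0.2 -3.   7.4]
```

>>> arm_command:
  targets:
    - [0, -2.5, 30, 0.5, -0.4, 0]
    - [0, 0, 45, 0, 0, 0]
    - [0, 0, 25, 0, 0, 0]
    - [0, 0, 0, 0, 0, 0]

```text
clock: 19.35
position: [0.6616, 0.1372, 0.0731]
tool_rot: [3.139, -0.005, 1.406]
force: [-1.0, -0.0, 0.1]
grip_width: 0.0687
```

```bash
python3 to.py .662,.1315,.036 
```

```text
[0.6616 0.1372 0.0731] yaw [179.83  -0.3   80.57] w 0.0687 t 19.35 F [-1.  -0.   0.1]
.662,.1315,.036 tool d mm [-5.7  1.2 37.1]
```

>>> arm_command:
  targets:
    - [-5.5, 1, 12, 0.2, -0.3, 0]
    - [0, 0, 18, 0, 0, 0]
    - [0, 0, 7, 0, 0, 0]

```text
clock: 19.65
position: [0.6628, 0.1334, 0.0378]
tool_rot: [3.139, -0.002, 1.408]
force: [-0.6, -0.7, -0.3]
grip_width: 0.0681
```

>>> arm_command:
  targets:
    - [0, 0, 0, 0, 0, 0]
    - [0, 0, 0, 0, 0, 0]
    - [0, 0, 0, 0, 0, 0]
    - [0, 0, 0, 0, 0, 0]
    - [0, 0, 0, 0, 0, 0]
    - [0, 0, 0, 0, 0, 0]
  grip: 30

```text
clock: 20.25
position: [0.6636, 0.1337, 0.0392]
tool_rot: [3.137, -0.003, 1.408]
force: [0.3, -0.7, -0.5]
grip_width: 0.0429
```

>>> arm_command:
  targets:
    - [0, 0, -15, 0, 0, 0]
    - [0, 0, -35, 0, 0, 0]
    - [0, 0, -42, 0, 0, 0]
    - [0, 0, 0, 0, 0, 0]

```text
clock: 20.65
position: [0.663, 0.1332, 0.1368]
tool_rot: [3.138, -0.002, 1.408]
force: [0.7, -0.8, -2.1]
grip_width: 0.0432
```

```bash
python3 to.py .477,.306,.13 
```

```text
[0.663  0.1332 0.1368] yaw [ 1.7977e+02 -1.3000e-01  8.0650e+01] w 0.0432 t 20.65 F [ 0.7 -0.8 -2.1]
.477,.306,.13 tool d mm [ 140.3 -211.7    6.3]
```

>>> arm_command:
  targets:
    - [17, -26, 0, 0, 0, 0]
    - [24, -36, 0, 0, 0, 0]
    - [24, -36, 0, 0, 0, 0]
    - [24, -36, 0, 0, 0, 0]
    - [24, -36, 0, 0, 0, 0]
    - [18, -27, 0, 0, 0, 0]
    - [8, -12, 0, 0, 0, 0]
    - [0, 0, 0, 0, 0, 0]

```text
clock: 21.45
position: [0.4746, 0.3101, 0.1442]
tool_rot: [3.129, -0.009, 1.405]
force: [0.8, 0.7, -1.3]
grip_width: 0.0435
```

```bash
python3 to.py .477,.306,.06 
```

```text
[0.4746 0.3101 0.1442] yaw [179.3   -0.49  80.52] w 0.0435 t 21.45 F [ 0.8  0.7 -1.3]
.477,.306,.06 tool d mm [-4.4  2.  84.2]
```

>>> arm_command:
  targets:
    - [-3, 1.5, 25, 0.7, -0.5, 0]
    - [0, 0, 38, 0, 0, 0]
    - [0, 0, 20, 0, 0, 0]
    - [0, 0, 0, 0, 0, 0]

```text
clock: 21.85
position: [0.4797, 0.3064, 0.0623]
tool_rot: [3.137, -0.004, 1.404]
force: [1.3, 0.1, -0.6]
grip_width: 0.0432
```

```bash
python3 to.py .477,.306,.043 
```

```text
[0.4797 0.3064 0.0623] yaw [179.73  -0.22  80.46] w 0.0432 t 21.85 F [ 1.3  0.1 -0.6]
.477,.306,.043 tool d mm [-1.  -2.7 19.3]
```

>>> arm_command:
  targets:
    - [-1, -2.5, 8, 0.3, -0.2, 0]
    - [0, 0, 6, 0, 0, 0]
    - [0, 0, 2, 0, 0, 0]
    - [0, 0, 0.5, 0, 0, 0]

```text
clock: 22.25
position: [0.4794, 0.3052, 0.0478]
tool_rot: [3.14, -0.002, 1.402]
force: [-0.2, -0.7, -0.5]
grip_width: 0.0431
```

>>> arm_command:
  targets:
    - [0, 0, 1, 0, 0, 0]
    - [0, 0, 0.5, 0, 0, 0]

```text
clock: 22.45
position: [0.4798, 0.3056, 0.0471]
tool_rot: [3.139, -0.003, 1.402]
force: [-0.0, 0.0, -0.7]
grip_width: 0.0432
```

>>> arm_command:
  targets:
    - [0, -1, 2, 0, 0, 0]
    - [0, -1, 1.5, 0, 0, 0]
    - [0, 0, 1, 0, 0, 0]

```text
clock: 22.75
position: [0.4778, 0.3062, 0.0428]
tool_rot: [3.138, -0.004, 1.403]
force: [-0.1, 0.1, -1.3]
grip_width: 0.0431
```

>>> arm_command:
  targets:
    - [0, 0, 1, 0, 0, 0]
    - [0, 0, 1, 0, 0, 0]

```text
clock: 22.95
position: [0.4779, 0.3064, 0.0414]
tool_rot: [3.138, -0.004, 1.403]
force: [-9.2, -4.7, 38.8]
grip_width: 0.0435
```

Contact. Releasing.

>>> arm_command:
  targets:
    - [0, 0, -0.5, 0, 0, 0]
    - [0, 0, 0, 0, 0, 0]
    - [0, 0, 0, 0, 0, 0]
    - [0, 0, 0, 0, 0, 0]
  grip: 80

```text
clock: 23.35
position: [0.4781, 0.3065, 0.042]
tool_rot: [3.138, -0.004, 1.403]
force: [-0.9, -0.4, -0.0]
grip_width: 0.0681
```

>>> arm_command:
  targets:
    - [0, 0, -15, 0, 0, 0]
    - [0, 0, -40, 0, 0, 0]
    - [0, 0, -45, 0, 0, 0]
    - [0, 0, -20, 0, 0, 0]

```text
clock: 23.75
position: [0.4762, 0.3047, 0.1658]
tool_rot: [-3.142, -0.0, 1.402]
force: [1.0, 0.4, -0.8]
grip_width: 0.0685
```

```bash
python3 w.py .477 .306 .055 .08; python3 to.py .67,-.126,.165
```

```text
2399 ((477.0584411621094, 306.368408203125), (41.63118362426758, 41.9779167175293), 79.95771789550781) 0.06568090575565226
[0.477  0.3052 0.1678] yaw [ 1.7991e+02 -1.3000e-01  8.0330e+01] w 0.068 t 23.8 F [3.1 1.  3.8]
.67,-.126,.165 tool d mm [-392.7  262.8    2.3]
```

>>> arm_command:
  targets:
    - [-24, 16, 0, 0, 0, 0]
    - [-36, 24, 0, 0, 0, 0]
    - [-36, 24, 0, 0, 0, 0]
    - [-36, 24, 0, 0, 0, 0]
    - [-36, 24, 0, 0, 0, 0]
    - [-36, 24, 0, 0, 0, 0]
    - [-36, 24, 0, 0, 0, 0]
    - [-36, 24, 0, 0, 0, 0]

```text
clock: 24.6
position: [0.6162, -0.0007, 0.1757]
tool_rot: [3.135, -0.01, 1.414]
force: [0.4, 1.0, 0.0]
grip_width: 0.0683
```

>>> arm_command:
  targets:
    - [-36, 24, 0, 0, 0, 0]
    - [-36, 24, 0, 0, 0, 0]
    - [-34, 22, 0, 0, 0, -7]
    - [0, 0, 0, 0, 0, -7]
    - [0, 0, 0, 0, 0, -7]
    - [0, 0, 0, 0, 0, -7]
    - [0, 0, 0, 0, 0, 0]

```text
clock: 25.3
position: [0.6701, -0.1316, 0.1802]
tool_rot: [3.13, -0.001, 1.91]
force: [-0.5, -0.3, 0.6]
grip_width: 0.0687
```

```bash
python3 w.py .670 -.126 .034 .048 w4.png; python3 to.py .67,-.126,.165 
```

```text
2247 ((671.49267578125, -127.78693389892578), (51.502342224121094, 36.039642333984375), 19.58656120300293) 0.03969043237637457
[ 0.6701 -0.1317  0.1802] yaw [ 1.7932e+02 -5.0000e-02  1.0918e+02] w 0.068 t 25.35 F [ 1.1 -1.1  0.2]
.67,-.126,.165 tool d mm [ 5.4  1.6 15.2]
```

View pics/w4.png

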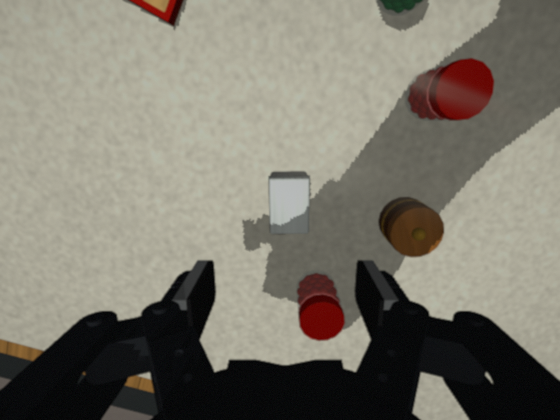

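The tin at (290,203) is lined up with the jaws: tin yaw 19.6°, tool 109.2°. Going down.

>>> arm_command:
  targets:
    - [3.5, 2, 30, 0.7, 0, -0.4]
    - [0, 0, 45, 0, 0, 0]
    - [0, 0, 30, 0, 0, 0]
    - [0, 0, 0, 0, 0, 0]

```text
clock: 25.75
position: [0.6724, -0.127, 0.0756]
tool_rot: [3.139, 0.002, 1.897]
force: [-0.8, 0.3, 0.3]
grip_width: 0.0681
```

```bash
python3 to.py .671,-.1275,.030 
```

```text
[ 0.6724 -0.127   0.0756] yaw [1.7984e+02 1.0000e-01 1.0868e+02] w 0.0681 t 25.75 F [-0.8  0.3  0.3]
.671,-.1275,.030 tool d mm [ 0.  -1.6 45.6]
```

>>> arm_command:
  targets:
    - [0, -1.5, 15, 0.1, 0, -0.5]
    - [0, 0, 20, 0, 0, 0]
    - [0, 0, 8, 0, 0, 0]
    - [0, 0, 1.5, 0, 0, 0]

```text
clock: 26.15
position: [0.6731, -0.1276, 0.0342]
tool_rot: [3.137, 0.005, 1.9]
force: [-0.0, -1.0, -0.6]
grip_width: 0.0686
```

```bash
python3 to.py .671,-.1275,.030 
```

```text
[ 0.6731 -0.1276  0.0342] yaw [179.73   0.26 108.88] w 0.0686 t 26.15 F [-0.  -1.  -0.6]
.671,-.1275,.030 tool d mm [ 0.8 -2.   4.2]
```

>>> arm_command:
  targets:
    - [0.5, -2, 5, 0, 0, 0]
    - [0, 0, 0.5, 0, 0, 0]
    - [0, 0, 0, 0, 0, 0]
    - [0, 0, 0, 0, 0, 0]
    - [0, 0, 0, 0, 0, 0]
    - [0, 0, 0, 0, 0, 0]
    - [0, 0, 0, 0, 0, 0]
  grip: 20

```text
clock: 26.85
position: [0.6726, -0.1282, 0.032]
tool_rot: [3.133, 0.007, 1.899]
force: [0.9, 0.4, -0.9]
grip_width: 0.0354
```

>>> arm_command:
  targets:
    - [0, 0, -15, 0, 0, 0]
    - [0, 0, -35, 0, 0, 0]
    - [0, 0, -40, 0, 0, 0]
    - [0, 0, 0, 0, 0, 0]

```text
clock: 27.25
position: [0.6713, -0.128, 0.1272]
tool_rot: [3.134, 0.006, 1.899]
force: [1.4, -0.4, -0.5]
grip_width: 0.0355
```

```bash
python3 to.py .403,.318,.13; python3 w.py .671 -.1275 .05 .2 w5.png 
```

```text
[ 0.6713 -0.128   0.1272] yaw [179.58   0.35 108.8 ] w 0.0355 t 27.25 F [ 1.4 -0.4 -0.5]
.403,.318,.13 tool d mm [ 508.6 -110.3   -6.7]
35389 ((670.7089233398438, -127.59066772460938), (53.15544891357422, 89.93124389648438), 19.45163917541504) 0.16561903870790187
```

View pics/w5.png

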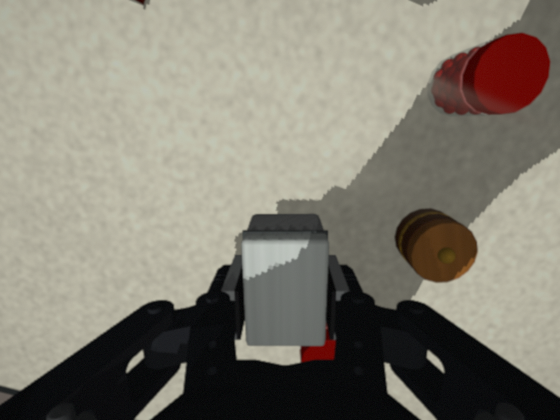

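The tin is held squarely. Turning back to box yaw, then travelling.

>>> arm_command:
  targets:
    - [0, 0, -8, 0.4, 0, 7.2]
    - [0, 0, -8, 0, 0, 7.2]
    - [0, 0, -8, 0, 0, 7.2]
    - [0, 0, 0, 0, 0, 7.2]
    - [0, 0, 0, 0, 0, 0]

```text
clock: 27.8
position: [0.6687, -0.1274, 0.1491]
tool_rot: [-3.139, 0.004, 1.378]
force: [0.7, -0.6, -0.9]
grip_width: 0.0356
```

```bash
python3 to.py .403,.318,.14
```

```text
[ 0.6687 -0.1274  0.1491] yaw [-179.86    0.25   78.94] w 0.0356 t 27.8 F [ 0.7 -0.6 -0.9]
.403,.318,.14 tool d mm [ 386.2 -346.1    8.3]
```

>>> arm_command:
  targets:
    - [20, -18, 0, 0, 0, 0]
    - [33, -29.5, 0, 0, 0, -1]
    - [33, -29.5, 0, 0, 0, 0]
    - [33, -29.5, 0, 0, 0, 0]
    - [33, -29.5, 0, 0, 0, 0]
    - [33, -29.5, 0, 0, 0, 0]
    - [33, -29.5, 0, 0, 0, 0]
    - [33, -29.5, 0, 0, 0, 0]

```text
clock: 28.6
position: [0.4813, 0.1603, 0.145]
tool_rot: [-3.136, 0.009, 1.424]
force: [0.4, 1.0, -0.9]
grip_width: 0.0352
```

```bash
python3 to.py .403,.318,.14
```

```text
[0.4813 0.1603 0.145 ] yaw [-179.7     0.5    81.58] w 0.0352 t 28.6 F [ 0.4  1.  -0.9]
.403,.318,.14 tool d mm [ 144.6 -100.5    4.2]
```

>>> arm_command:
  targets:
    - [32, -22, 0, 0, 0, 0]
    - [36, -25, 0, 0, 0, 0]
    - [36, -25, 0, 0, 0, 0]
    - [26, -18, 0, 0, 0, 0]
    - [8, -6, 0, 0, 0, 0]
    - [0, 0, 0, 0, 0, 0]

```text
clock: 29.2
position: [0.3961, 0.3205, 0.1433]
tool_rot: [-3.133, 0.009, 1.459]
force: [0.9, 0.1, -0.5]
grip_width: 0.0355
```

```bash
python3 to.py .403,.318,.06
```

```text
[0.3961 0.3205 0.1433] yaw [-179.53    0.53   83.61] w 0.0355 t 29.2 F [ 0.9  0.1 -0.5]
.403,.318,.06 tool d mm [-0.9  7.8 83.2]
```

>>> arm_command:
  targets:
    - [-1, 7.5, 20, -0.5, 0.5, 2.5]
    - [0, 0, 40, 0, 0, 0]
    - [0, 0, 20, 0, 0, 0]
    - [0, 0, 0, 0, 0, 0]

```text
clock: 29.6
position: [0.4067, 0.3145, 0.0615]
tool_rot: [3.138, -0.0, 1.419]
force: [-0.1, -0.7, 0.0]
grip_width: 0.0355
```

```bash
python3 to.py .403,.318,.036
```

```text
[0.4067 0.3145 0.0615] yaw [ 1.7981e+02 -1.0000e-02  8.1320e+01] w 0.0355 t 29.6 F [-0.1 -0.7  0. ]
.403,.318,.036 tool d mm [ 2.9 -4.3 25.5]
```

>>> arm_command:
  targets:
    - [2.5, -4, 10, 0.2, 0, 0]
    - [0, 0, 8, 0, 0, 0]
    - [0, 0, 3, 0, 0, 0]
    - [0, 0, 1, 0, 0, 0]

```text
clock: 30.0
position: [0.4048, 0.3164, 0.0401]
tool_rot: [3.141, -0.001, 1.419]
force: [0.5, 0.3, -0.5]
grip_width: 0.0357
```

```bash
python3 to.py .403,.318,.036
```

```text
[0.4048 0.3164 0.0401] yaw [ 1.7994e+02 -7.0000e-02  8.1310e+01] w 0.0357 t 30.0 F [ 0.5  0.3 -0.5]
.403,.318,.036 tool d mm [ 1.3 -2.1  4.1]
```

>>> arm_command:
  targets:
    - [1, -2, 2.5, 0, 0, 0]
    - [0, 0, 1, 0, 0, 0]

```text
clock: 30.2
position: [0.4032, 0.3181, 0.0371]
tool_rot: [3.14, -0.002, 1.419]
force: [0.4, -0.1, -1.4]
grip_width: 0.0353
```

>>> arm_command:
  targets:
    - [0, 0, 1, 0, 0, 0]
    - [0, 0, 0.7, 0, 0, 0]

```text
clock: 30.4
position: [0.4033, 0.3184, 0.0356]
tool_rot: [3.139, -0.003, 1.42]
force: [0.9, 0.2, -1.0]
grip_width: 0.0357
```

>>> arm_command:
  targets:
    - [0, 0, 0.8, 0, 0, 0]
    - [0, 0, 0.3, 0, 0, 0]

```text
clock: 30.6
position: [0.4033, 0.3185, 0.0346]
tool_rot: [3.139, -0.003, 1.42]
force: [-0.8, 1.1, 3.4]
grip_width: 0.0354
```

Light contact. One more touch, then releasing.

>>> arm_command:
  targets:
    - [0, 0, 0.5, 0, 0, 0]
    - [0, 0, 0, 0, 0, 0]

```text
clock: 30.8
position: [0.4034, 0.3186, 0.0346]
tool_rot: [3.139, -0.003, 1.42]
force: [0.1, -0.1, -1.0]
grip_width: 0.0354
```

>>> arm_command:
  targets:
    - [0, 0, 0, 0, 0, 0]
    - [0, 0, 0, 0, 0, 0]
    - [0, 0, 0, 0, 0, 0]
    - [0, 0, 0, 0, 0, 0]
  grip: 80

```text
clock: 31.2
position: [0.4035, 0.3186, 0.0347]
tool_rot: [3.139, -0.004, 1.42]
force: [-0.1, -0.5, 0.1]
grip_width: 0.0685
```

>>> arm_command:
  targets:
    - [0, 0, -15, 0, 0, 0]
    - [0, 0, -40, 0, 0, 0]
    - [0, 0, -45, 0, 0, 0]
    - [0, 0, -45, 0, 0, 0]
    - [0, 0, -25, 0, 0, 0]
    - [0, 0, 0, 0, 0, 0]

```text
clock: 31.8
position: [0.4025, 0.3174, 0.2102]
tool_rot: [3.141, -0.001, 1.419]
force: [-0.1, -0.1, -0.7]
grip_width: 0.0683
```

```bash
python3 to.py; for a in "scene f1.png" "side f2.png"; do python3 - $a <<'E'
import sys; from h import *
c,P,s=grab(sys.argv[1]); save(sys.argv[2],c); z=P[...,2]
for n,x,y,lo in(("redjar",.516,-.3055,.058),("bluesp",.442,-.2945,.055),("orange",.551,.2936,.055),("yellow",.477,.306,.058),("tin",.403,.318,.036),("green",.47,-.101,.055),("black",.442,.107,.052),("pot",.655,-.007,.034),("r1",.336,-.063,.055),("r2",.538,-.039,.055),("r3",.758,-.063,.055)):
    m=(np.hypot(P[...,0]-x,P[...,1]-y)<.035)&(z>lo)&(z<.075); p=P[m]
    print(n,m.sum(),((p.min(0)+p.max(0))/2).round(3) if m.sum() else "", np.median(p[:,2]).round(3) if m.sum() else "")
E
done
```

```text
[0.4025 0.3174 0.2102] yaw [ 1.7995e+02 -8.0000e-02  8.1320e+01] w 0.0683 t 31.8 F [-0.1 -0.1 -0.7]
redjar 207 [ 0.518 -0.305  0.065] 0.066
bluesp 143 [ 0.445 -0.292  0.061] 0.062
orange 304 [0.554 0.295 0.061] 0.062
yellow 392 [0.478 0.307 0.064] 0.066
tin 454 [0.404 0.319 0.042] 0.044
green 228 [ 0.47  -0.102  0.061] 0.062
black 194 [0.443 0.107 0.057] 0.058
pot 407 [ 0.656 -0.007  0.042] 0.04
r1 202 [ 0.338 -0.063  0.06 ] 0.062
r2 273 [ 0.54  -0.037  0.06 ] 0.062
r3 344 [ 0.76  -0.063  0.06 ] 0.062
redjar 152 [ 0.516 -0.305  0.063] 0.067
bluesp 126 [ 0.441 -0.294  0.06 ] 0.063
orange 354 [0.549 0.296 0.06 ] 0.062
yellow 607 [0.475 0.306 0.063] 0.066
tin 935 [0.401 0.318 0.042] 0.044
green 223 [ 0.468 -0.101  0.06 ] 0.063
black 265 [0.44  0.107 0.057] 0.059
pot 8 [0.645 0.011 0.038] 0.038
r1 299 [ 0.335 -0.064  0.06 ] 0.063
r2 226 [ 0.537 -0.038  0.06 ] 0.062
r3 0
```

View pics/f1.png

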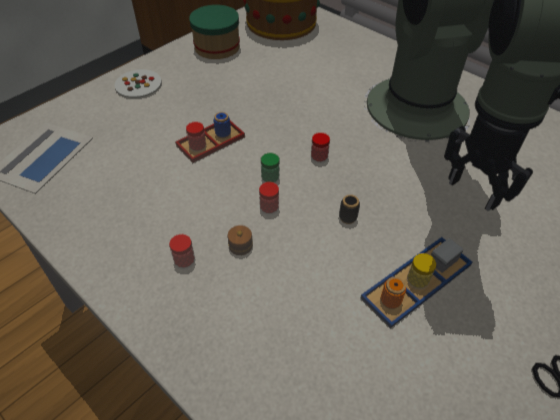

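View pics/f2.png

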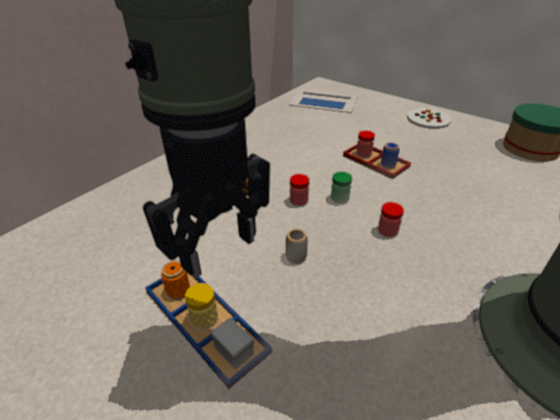

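Both views show all five things upright in their compartments. The red box is at (210,135) and the blue box at (417,280) in the scene view. The other items haven't moved.

```bash
python3 -c "
from workcell import bot; print(bot.job_done())"
```

```text
the job is handed in; nothing more can be done
None
```

Both kits are made up and the job is handed in, at about 32 s on the robot's clock.

- **Red box (done first):** it holds the red jar and the blue spool. I took the red jar farthest to the robot's right, at about (0.553, -0.138).
- **Blue box:** the orange spool is in the far end, the yellow jar in the middle and the needle tin in the near end.
- **Placing:** each thing was lowered until the wrist force showed contact with the floor, then released. Contact forces at set-down stayed at about 40 N or less. The two jars touched hardest, at about 39–40 N read at the wrist.

**Last checks:**
- **Heights:** the tops stand at jars 66 mm, spools 62 mm and tin 44 mm, which is each thing's own height plus the 4 mm floor. All five are centred to within about 3 mm.
- **Not-wanted things:** the green jar, black spool, wooden pot and the other red jars are where they started.
- **Gripper:** it is open and well clear of everything.

In the final side view the arm hid the pot and one spare red jar, so those two were confirmed from the scene camera only. Nothing else disagreed beyond the 2–5 mm difference between the cameras.

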